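Put the puzzle insets back in their drawer and click it shut

ROBOT

A 6-joint arm with a two-finger parallel gripper is mounted at the origin on the work surface. World frame = base frame: x ahead of the robot, y to its left, z up, the work surface at z = 0. Lengths are in mm, angles in degrees, forces in N, time in s.
With the tool pointing down it reaches from about 300 to 850 mm from the base axis. Payload 4.2 kg.
Tool frame: the origin (TCP) lies midway between the tips of the shut fingers; the grasp point (between the pads) lies 19 mm behind it (env.grip_depth is the distance from the TCP to the grasp point, in mm); z points along the fingers, y is the line along which they close (so a half turn about z gives the same grasp; the last joint's range is limited). The gripper opens to 91 mm and grips with 3 to 60 N. Pads are 32 mm wide; open, the fingers measure 118 mm over their backs; the gripper's body (76 mm by 178 mm) begins 60 mm behind the grasp point.
Start: joints at [71.792, 18.312, 89.639, -0, 72.044, -1.146], TCP at [168.717, 549.707, 213.976] pointing down, gripper open.
Joint ranges: [-177.97, 177.97], [-48.28, 115.42], [12.27, 149.76], [-77.06, 257.06], [2.81, 150.46], [-146.56, 146.56]. Speed limits (degrees/s): [147.25, 147.25, 180, 180, 180, 180].

INTERFACE

Orientations are given as [roll, pitch, yaw] about the fixed x, y, z axes, in that order (R = Rz(yaw) Ry(pitch) Rx(roll)).
In Python, from workcell import env, eyes gives the robot as it stands.
- The arm moves only by the tool send_rows, never from a script. Its argument "motion" is a list of rows, each a list of 7 numbers: the shift along the world's x, y, z normalised to -1 to 1, where 1 is 0.5 m, then the turn, a rotation vector about the world's x, y, z normalised to -1 to 1, where 1 is 60 degrees, then the opening, from -1 (shut) to 1 (fully open). A call has 1 to 20 rows; each row is the pose to reach, as a shift and turn from the pose commanded when the call began; what a row does not reach only later rows make up. A row lasts 1/8 s, in which the tool goes at most 62.5 mm and 10.7 degrees, less where a joint would pass 70% of its speed; a pose out of reach is approached as far as the arm can. A call with a number of a shift or a turn outside -1 to 1 is refused whole. A call with a gripper value outside its range is refused whole. The fingers move at their own pace and stop on an object; "squeeze" is the grip in N (left out, the last holds). Time passes only in rows, so rows that repeat a pose let the fingers close. It gives the time, the measured TCP pose, the force, the opening and the grip force at its end, in the units of the state.
- env.state(): the state, without advancing time (a new reading comes with each control period).
- eyes.grab_frame(name): name is "scene" or "top" or "wrist"; returns a dict with "pixels" (420x560x3 uint8, red, green, blue), "depth" (420x560 float32, mm along the optical axis (not along the pixel's ray), 0 where there is no reading), "fx", "fy", "cx", "cy" (pixels), "R" (3x3) and "t" (3): a world point X has camera coordinates R X + t; the wrist camera has in their place "T_tool_cam" (4x4, takes a point from camera to tool coordinates, whose origin is the TCP and whose axes are the flange's). Camera axes: x right, y down, z forward; pixel columns grow to the right and rows downward; lengths in mm; the calibration is good to about 2 mm. A picture is of the moment at which its call begins: read the wrist's pose just before it.
- env.job_done(): hands the job in; it is judged then, once.
The state is a dict: "time_s": time; "qpos": joint angles; "qvel": joint speeds; "effort": joint torques, N m; "ee_pos": TCP position; "ee_rot": TCP orientation; "force": force on the tool from outside, world axes, zero at the start; "torque": the same for the moment, N m; "gripper_width": finger opening in mm; "gripper_force": force on a finger pad.
Only numpy, scipy, OpenCV 4.12 (cv2) and the standard library are available. Lean on these libraries where they do the work, as an engineer would, in place of code of your own. Each camera call takes 0.05 s, during which the arm holds its last target. There are 200 camera calls.

TASK

Put the puzzle insets away: draw the inset cabinet's drawer right out to its stop, turn each coloured inset lying on the shelf to match its own recess in the drawer and seat it flat at the bottom, then push the drawer home until its spring catch snaps in. Leave the toy blocks where they stand.

Things in the scene. Friction and masses are not known exactly. Their poses are not given: they have to be found in the camera images.
- inset_square: puzzle inset: red square, 60 x 60 mm (fits at any quarter turn). 14 mm thick, lower edge bevelled, 75 g; square knob 24 x 24 mm (sides along x and y) from z = 14 to 44 mm over the origin. Origin: underside, below the knob. Lies flat on the shelf top, any yaw. May be absent (None).
- inset_disc: puzzle inset: yellow disc, 68 mm across, one flat on its -x side, 22 mm from the origin (fits one way). 14 mm thick, lower edge bevelled, 75 g; square knob 24 x 24 mm (sides along x and y) from z = 14 to 44 mm over the origin. Origin: underside, below the knob. Lies flat on the shelf top, any yaw. May be absent (None).
- inset_triangle: puzzle inset: green triangle, 70 mm sides, a corner at x = +40 mm, a side at x = -20 mm (fits at any third of a turn). 14 mm thick, lower edge bevelled, 75 g; square knob 24 x 24 mm (sides along x and y) from z = 14 to 44 mm over the origin. Origin: underside, below the knob. Lies flat on the shelf top, any yaw. May be absent (None).
- inset_arch: puzzle inset: blue arch, 66 mm wide in y, foot at x = -28 mm with a notch 20 wide x 14 deep, round crown at x = +31 mm (fits one way). 14 mm thick, lower edge bevelled, 75 g; square knob 24 x 24 mm (sides along x and y) from z = 14 to 44 mm over the origin. Origin: underside, below the knob. Lies flat on the shelf top, any yaw. May be absent (None).
- inset_trapezoid: puzzle inset: orange trapezoid, long side (70 mm) at x = -26 mm, short side (40 mm) at x = +26 mm (fits one way). 14 mm thick, lower edge bevelled, 75 g; square knob 24 x 24 mm (sides along x and y) from z = 14 to 44 mm over the origin. Origin: underside, below the knob. Lies flat on the shelf top, any yaw. May be absent (None).
- inset_pentagon: puzzle inset: purple regular pentagon, a corner at x = +36 mm, the side opposite at x = -29 mm (fits at any fifth of a turn). 14 mm thick, lower edge bevelled, 75 g; square knob 24 x 24 mm (sides along x and y) from z = 14 to 44 mm over the origin. Origin: underside, below the knob. Lies flat on the shelf top, any yaw. May be absent (None).
- well_square (a point): recess for inset_square in the drawer, floor in the inset's colour: where the inset's origin comes when seated, 17 mm above the shelf top. x points into the cabinet; the inset drops in when its x axis is parallel to this (2 mm play all round). 12 mm deep: a seated inset stands 2 mm proud. Moves with the drawer.
- well_disc (a point): recess for inset_disc in the drawer, floor in the inset's colour: where the inset's origin comes when seated, 17 mm above the shelf top. x points into the cabinet; the inset drops in when its x axis is parallel to this (2 mm play all round). 12 mm deep: a seated inset stands 2 mm proud. Moves with the drawer.
- well_triangle (a point): recess for inset_triangle in the drawer, floor in the inset's colour: where the inset's origin comes when seated, 17 mm above the shelf top. x points into the cabinet; the inset drops in when its x axis is parallel to this (2 mm play all round). 12 mm deep: a seated inset stands 2 mm proud. Moves with the drawer.
- well_arch (a point): recess for inset_arch in the drawer, floor in the inset's colour: where the inset's origin comes when seated, 17 mm above the shelf top. x points into the cabinet; the inset drops in when its x axis is parallel to this (2 mm play all round). 12 mm deep: a seated inset stands 2 mm proud. Moves with the drawer.
- well_trapezoid (a point): recess for inset_trapezoid in the drawer, floor in the inset's colour: where the inset's origin comes when seated, 17 mm above the shelf top. x points into the cabinet; the inset drops in when its x axis is parallel to this (2 mm play all round). 12 mm deep: a seated inset stands 2 mm proud. Moves with the drawer.
- well_pentagon (a point): recess for inset_pentagon in the drawer, floor in the inset's colour: where the inset's origin comes when seated, 17 mm above the shelf top. x points into the cabinet; the inset drops in when its x axis is parallel to this (2 mm play all round). 12 mm deep: a seated inset stands 2 mm proud. Moves with the drawer.
- drawer (a joint): how far the drawer stands out, m: 0 = home, catch engaged; 0.175 = drawn right out to its stop. About 1 N of friction; stays where left. A spring ball catch resists closing from about 0.017 to 0.008 (some 9 N) and from about 0.006 snaps the drawer home by itself; not pushed past that, it springs back to about 0.016. Starts ajar at 0.03 to 0.09.
- drawer_knob (a point): centre of the drawer's square beech knob, 26 mm wide (y) and high, 34 mm long (x), 39 mm above the shelf top; x points into the cabinet. The drawer front's outer face is 17 mm beyond it (+x): 292 mm wide, 12 thick, z 9 to 69 mm. Drawn right out, the front row's tiles are centred 76 mm, the back row's 158 mm, the cabinet's front edge 204 mm beyond it.
- cabinet: fixed low birch cabinet, 210 mm deep (x) x 296 wide (y) x 76 high; origin: centre of underside; x points to its back, its drawer comes out towards -x. Inside 66 mm high: an inset not down in its recess strikes the cabinet's top on closing. The drawer has 2 rows of 3 tiles at 82 mm pitch.
- red_cube: red toy block, 50 mm cube, standing among the insets; origin at centre of underside. Leave alone.
- yellow_cylinder: yellow beech cylinder, 50 mm across, 80 mm tall, upright; origin at centre of underside. Leave alone.
- blue_arch0: blue painted toy arch block, 30 x 90 mm, 45 mm high, standing; origin at centre of underside. Leave alone.
- blue_arch1: blue painted toy arch block, 30 x 90 mm, 45 mm high, standing; origin at centre of underside. Leave alone.
- green_prism: green maple triangle prism block, 60 mm wide (x), 80 mm long (y), 45 mm high, lying on a face; origin at centre of underside. Leave alone.
There are look-alikes about, which are no part of the job. What is shaped like the inset_square but pink is not meant.

How it is judged:
By the outcome, as a careful person would: the job done as asked, in the order asked, and still so for the second after the job is handed in, with the robot touching nothing.
Of inset_square, inset_disc, inset_triangle, inset_arch, inset_trapezoid, inset_pentagon only 4 to 6 are there at a start; the rules pass over those that are not, and their reading is None.
At some moment in a run one of inset_square, inset_disc, inset_triangle, inset_arch, inset_trapezoid, inset_pentagon may be knocked a few centimetres aside while the robot is not near it.
Once in a run the grip may slacken for a moment while it holds something.
It also fails if it takes over 210 s, if anything falls off the work surface, if the arm or the gripper's body presses on something with over 40 N, if the wrist force passes 120 N, or if a joint passes its speed limit or range.

## Working session

There is one attempt and no reset: what is moved stays moved. The work goes in short steps, Python scripts to look and compute and a tool call to move; the robot and the scene stay as the last step left them, time stands still between calls to the robot, and variables do not carry over. Pictures are saved under pics/ and viewed, at most 17 in all, crops included, and the job is handed in when it is done.

Besides the shell and the picture viewer there is one more tool, called after "Emit:" as name(argument=value, ...), one argument or row to a line, values as JSON. send_rows: Moves the arm, as the interface text tells. Its arguments: {"type":"object","properties":{"motion":{"type":"array"},"squeeze":{"type":"number"}},"required":["motion"]}

```bash
ls; mkdir -p pics; cat > h.py <<'E'
import numpy as np, cv2
from workcell import env, eyes
from scipy.spatial.transform import Rotation as Ro
def save(f,n): cv2.imwrite('pics/'+n,cv2.cvtColor(f['pixels'],cv2.COLOR_RGB2BGR))
def grab(name):
    s=env.state(); f=eyes.grab_frame(name)
    if name=='wrist':
        T=np.eye(4);T[:3,:3]=Ro.from_euler('xyz',s['ee_rot'],degrees=True).as_matrix();T[:3,3]=s['ee_pos']
        C=T@np.array(f['T_tool_cam']); f['Rc']=C[:3,:3]; f['o']=C[:3,3]
    else:
        R=np.array(f['R']); f['Rc']=R.T; f['o']=-R.T@np.array(f['t'])
    return f
def ray(f,uv,z):
    uv=np.atleast_2d(uv).astype(float)
    d=np.c_[(uv[:,0]-f['cx'])/f['fx'],(uv[:,1]-f['cy'])/f['fy'],np.ones(len(uv))]@f['Rc'].T
    return f['o']+d*((z-f['o'][2])/d[:,2])[:,None]
def cloud(f):
    v,u=np.mgrid[:420,:560]; D=f['depth']
    c=np.stack([(u-f['cx'])/f['fx']*D,(v-f['cy'])/f['fy']*D,D],-1)
    P=c@f['Rc'].T+f['o']; P[D==0]=np.nan; return P
E
python3 - <<'E'
from h import *
print(env.state())
for n in('scene','top'):
    f=grab(n);save(f,n+'0.png');print(n,f['o'],f['fx'],f['Rc'].round(2).tolist())
    P=cloud(f); np.save(n+'.npy',P)
    print(np.nanpercentile(P[...,2],[1,10,25,50,75,90,99]).round(1))
E
```

```text
pics
{'time_s': 0.0, 'qpos': array([ 7.17903771e+01,  1.83493992e+01,  8.97055865e+01,  1.51862469e-03,
        7.20425729e+01, -1.14657469e+00]), 'qvel': array([-0.08338418, -0.03138145, -0.01762088,  0.08859088, -0.00962808,
        0.0827416 ]), 'effort': array([-2.86172733e-03, -4.12474179e+01, -2.31977820e+01,  7.22868950e-02,
        4.59645374e-02, -1.55901748e-04]), 'ee_pos': array([168.56159728, 549.2206926 , 213.14829671]), 'ee_rot': array([-1.79902490e+02, -3.39572139e-03,  1.62936479e+02]), 'force': array([ 0.72275587, -0.07553785, -1.07532986]), 'torque': array([-0.04785215, -0.03912147,  0.04382894]), 'gripper_force': 0.0, 'gripper_width': 91.32220830822143}
scene [1239.37657947 -536.4429971  1197.1938318 ] 456.51698178495025 [[0.58, 0.66, -0.48], [0.81, -0.48, 0.34], [-0.01, -0.59, -0.81]]
[-757.6 -746.8 -212.9   -1.     3.    71.5  266.7]
top [ 479.79513623  -66.30166854 1280.32068112] 500.4700993928392 [[-0.01, -1.0, 0.05], [-1.0, 0.01, -0.01], [0.01, -0.05, -1.0]]
[-7.577e+02 -7.410e+02 -2.400e+00  1.000e-01  3.100e+00  3.790e+01
  1.173e+02]
```

View pics/top0.png

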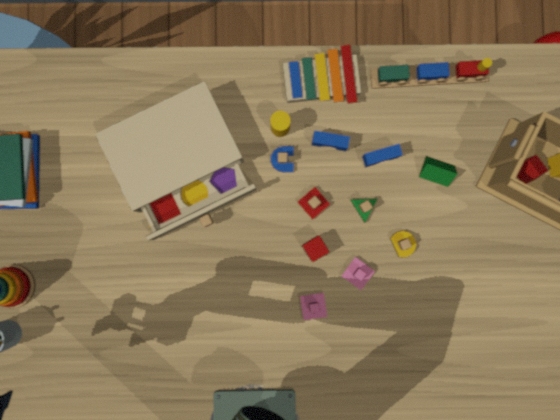

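View pics/scene0.png

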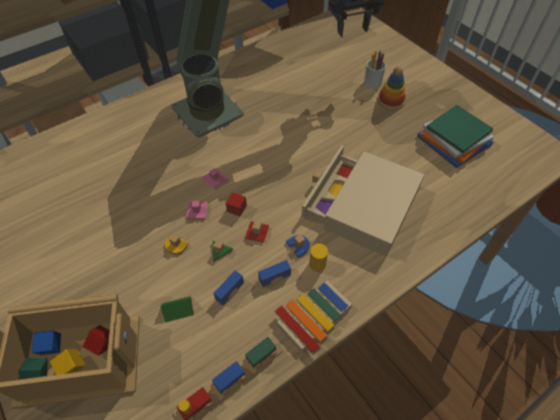

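The top view shows the cabinet at about (170,147), with the drawer ajar and its knob at about (207,220). The insets are the arch (283,158), the red square (314,203), the triangle (364,207) and the disc (403,243). The two pink pieces at (357,271) and (313,306) are look-alikes.

```bash
python3 - <<'E'
from h import *
f=grab('top'); P=cloud(f); Z=P[...,2]; img=f['pixels']
# cabinet top
m=(np.abs(Z-76)<12)&(P[...,1]>100); m=cv2.morphologyEx(m.astype(np.uint8),cv2.MORPH_OPEN,np.ones((15,15)))
n,l,s,c=cv2.connectedComponentsWithStats(m);k=1+np.argmax(s[1:,4]);c=max(cv2.findContours((l==k).astype(np.uint8),0,1)[0],key=cv2.contourArea)
r=cv2.minAreaRect(c); bp=cv2.boxPoints(r); print('cab px',bp.tolist()); W=ray(f,bp,76);print(W.round(1).tolist())
W2=cv2.minAreaRect(W[:,:2].astype(np.float32));print(W2, Z[l==k].mean())
print('z table near',np.nanmedian(Z[250:290,210:290]))
print('knob patch',P[217:225,202:212].reshape(-1,3).round(0).tolist()[::6])
hsv=cv2.cvtColor(img,cv2.COLOR_RGB2HSV)
for n,(u,v) in dict(arch=(283,158),sq=(314,203),tri=(364,207),disc=(403,243),pk1=(357,271),pk2=(313,306),pur=(223,180),yel=(195,193),red=(165,208)).items():
    m=np.zeros((420,560),np.uint8);roi=hsv[v-18:v+19,u-18:u+19]
    sat=(roi[...,1]>150 if n[:2]!='pk' else (roi[...,0]>140)&(roi[...,1]>60)).astype(np.uint8)
    m[v-18:v+19,u-18:u+19]=sat
    c=max(cv2.findContours(m,0,2)[0],key=cv2.contourArea); h=cv2.convexHull(c)
    ap=cv2.approxPolyDP(h,3,True)[:,0]
    W=ray(f,ap,14);mm=cv2.moments(h)
    print(n,np.median(roi[sat>0],axis=0),'c',ray(f,[mm['m10']/mm['m00'],mm['m01']/mm['m00']],14)[0].round(0),W[:,:2].round(0).tolist())
b=cv2.resize(img[130:330,130:430],None,fx=2.6,fy=2.6,interpolation=2)[...,::-1]
cv2.imwrite('pics/topz.png',b)
E
```

```text
cab px [[94.0296630859375, 133.64190673828125], [197.55349731445312, 83.49754333496094], [235.0452880859375, 160.89996337890625], [131.52145385742188, 211.04432678222656]]
[[739.9, 375.8, 76.0], [860.5, 124.7, 76.0], [669.5, 34.9, 76.0], [551.0, 284.8, 76.0]]
((705.0584716796875, 204.61338806152344), (211.0274658203125, 278.53485107421875), 25.650955200195312) 75.4339496617771
z table near -0.30274105591820444
knob patch [[535.0, 118.0, 59.0], [535.0, 103.0, 60.0], [533.0, 113.0, 57.0], [533.0, 100.0, 51.0], [530.0, 109.0, 55.0], [528.0, 119.0, 56.0], [528.0, 104.0, 55.0], [526.0, 114.0, 56.0], [525.0, 99.0, 57.0], [523.0, 109.0, 55.0], [521.0, 118.0, 57.0], [521.0, 104.0, 52.0], [518.0, 114.0, 55.0], [519.0, 101.0, 43.0]]
arch [107. 178. 138.] c [684. -82.  14.] [[713.0, -103.0], [654.0, -102.0], [662.0, -61.0], [701.0, -59.0]]
sq [  2. 202. 143.] c [ 571. -158.   14.] [[610.0, -162.0], [566.0, -197.0], [531.0, -154.0], [575.0, -119.0]]
tri [ 65. 162. 118.] c [ 556. -279.   14.] [[576.0, -258.0], [576.0, -281.0], [545.0, -296.0], [527.0, -285.0]]
disc [ 24. 205. 170.] c [ 465. -384.   14.] [[496.0, -394.0], [473.0, -413.0], [452.0, -413.0], [435.0, -397.0], [433.0, -372.0], [481.0, -353.0]]
pk1 [169.   94.5 160. ] c [ 391. -267.   14.] [[432.0, -261.0], [398.0, -305.0], [351.0, -272.0], [384.0, -227.0]]
pk2 [169. 102. 137.] c [ 310. -153.   14.] [[342.0, -176.0], [285.0, -185.0], [278.0, -130.0], [336.0, -120.0]]
pur [ 23.  194.5 176.5] c [600. 115.  14.] [[616.0, 117.0], [588.0, 114.0]]
yel [ 24. 208. 174.] c [600. 146.  14.] [[632.0, 137.0], [616.0, 117.0], [591.0, 112.0], [568.0, 160.0], [584.0, 175.0], [612.0, 175.0]]
red [  1. 206. 131.] c [561. 219.  14.] [[597.0, 203.0], [548.0, 183.0], [526.0, 233.0], [574.0, 256.0]]
```

View pics/topz.png

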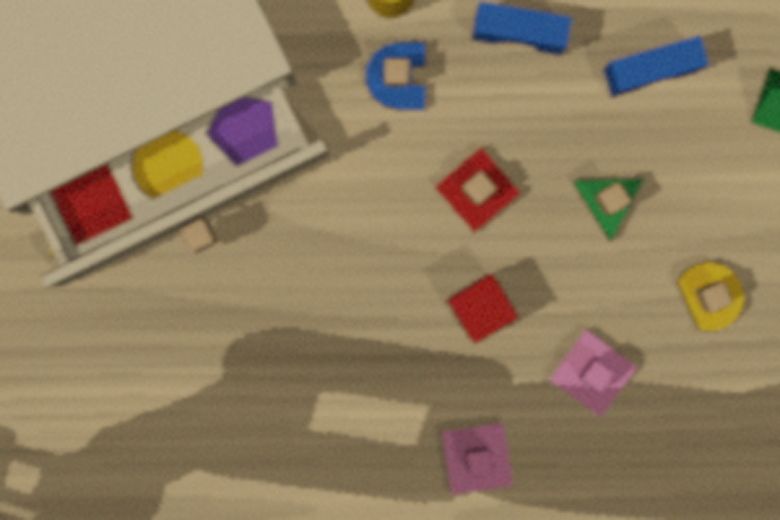

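Four insets are present (arch, square, triangle, disc). I'll go above the drawer knob and look from close by.

Emit:
send_rows(
  motion=[
    [0.4,-0.5,0.05,0,0,0.4,1],
    [0.716,-0.88,0.05,0,0,0.71,1],
    [0.716,-0.88,0.05,0,0,0.71,1],
    [0.716,-0.88,0.05,0,0,0.71,1],
    [0.716,-0.88,0.05,0,0,0.71,1],
    [0.716,-0.88,0.05,0,0,0.71,1],
    [0.716,-0.88,0.05,0,0,0.71,1],
    [0.716,-0.88,0.05,0,0,0.71,1],
    [0.716,-0.88,0.05,0,0,0.71,1],
    [0.716,-0.88,0.05,0,0,0.71,1],
    [0.716,-0.88,0.05,0,0,0.71,1],
    [0.716,-0.88,0.05,0,0,0.71,1],
    [0.716,-0.88,0.05,0,0,0.71,1],
    [0.716,-0.88,0.05,0,0,0.71,1],
    [0.716,-0.88,0.05,0,0,0.71,1],
  ],
)

```text
time_s: 2.02
ee_pos: [526.4, 110.2, 239.1]
ee_rot: [180.0, 0.0, -154.4]
force: [-0.1, 0.9, 1.0]
gripper_width: 91.3
gripper_force: 0.0
```

```bash
python3 - <<'E'
from h import *
s=env.state();print(s['ee_pos'],s['ee_rot'],s['qpos'])
f=grab('wrist');save(f,'w1.png');print(f['o'],f['Rc'].round(2).tolist(),f['fx'])
E
```

```text
[526.44671299 110.23876577 239.12804354] [ 1.79996807e+02  1.27716299e-02 -1.54408012e+02] [ 1.05978231e+01  1.40737842e+01  9.19817258e+01  6.64832440e-03
  7.39329794e+01 -1.04996005e+02]
[459.27858601  76.38374638 410.73513289] [[-0.43, 0.87, 0.24], [0.9, 0.42, 0.11], [0.0, 0.26, -0.96]] 304.53341215755785
```

View pics/w1.png

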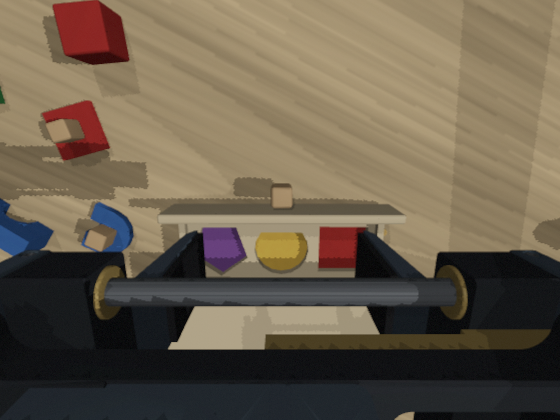

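The wrist view shows the drawer knob at (282,196), with the front edge horizontal in the image, so the tool yaw matches the drawer. I'll measure both from the depth data.

```bash
python3 - <<'E'
from h import *
f=grab('wrist');P=cloud(f)
th=np.radians(25.6);u=np.array([np.cos(th),np.sin(th)]);v=np.array([-u[1],u[0]])
# knob top
Q=P[180:212,266:300].reshape(-1,3);k=Q[(Q[:,2]>47)&(Q[:,2]<57)];
print(len(k),k.mean(0),'u',np.percentile(k[:,:2]@u,[2,98]),'v',np.percentile(k[:,:2]@v,[2,98]))
# front: top edge points z~69
Q=P[203:232,150:415].reshape(-1,3);k=Q[(Q[:,2]>64)&(Q[:,2]<74)];a=k[:,:2]@u;b=k[:,:2]@v
print(len(k),'v ext',np.percentile(b,[0.5,99.5]),'u',np.percentile(a,[2,98]))
p=np.polyfit(b,a,1);print('skew deg',np.degrees(np.arctan(-p[0])))
print('table z',np.nanmedian(P[20:150,180:450,2]))
i=np.asarray(env.state()['ee_pos'])[:2];print('tcp u v',i@u,i@v,'u',u)
E
```

```text
411 [528.90523826 111.47120504  55.04211743] u [510.64226685 540.87543867] v [-141.39134298 -110.90803758]
2603 v ext [-271.41912452   14.76392206] u [540.54242115 551.71754051]
skew deg -0.025526188298859095
table z 0.7587903531727989
tcp u v 522.4170007801575 -128.33413575684128 u [0.90183253 0.43208575]
```

Emit:
send_rows(
  motion=[
    [0,0,-0.1,0,0,0,1],
    [0,0,-0.2,0,0,0,1],
    [0,0,-0.3,0,0,0,1],
    [0,0,-0.37,0,0,0,1],
    [0,0,-0.43,0,0,0,1],
    [0,0,-0.43,0,0,0,1],
    [0,0,-0.43,0,0,0,-0.9],
    [0,0,-0.43,0,0,0,-1],
    [0,0,-0.43,0,0,0,-1],
    [0,0,-0.43,0,0,0,-1],
    [0,0,-0.43,0,0,0,-1],
    [0,0,-0.43,0,0,0,-1],
    [0,0,-0.43,0,0,0,-1],
  ],
  squeeze=25,
)

```text
time_s: 3.75
ee_pos: [525.6, 111.5, 23.9]
ee_rot: [179.8, -0.0, -154.6]
force: [-3.1, 6.5, 1.3]
gripper_width: 25.9
gripper_force: 25.0
```

Emit:
send_rows(
  motion=[
    [-0.018,-0.0086,0,0,0,0,-1],
    [-0.036,-0.0173,0,0,0,0,-1],
    [-0.054,-0.0259,0,0,0,0,-1],
    [-0.072,-0.0345,0,0,0,0,-1],
    [-0.09,-0.0432,0,0,0,0,-1],
    [-0.108,-0.0518,0,0,0,0,-1],
    [-0.126,-0.0604,0,0,0,0,-1],
    [-0.144,-0.0691,0,0,0,0,-1],
    [-0.162,-0.0777,0,0,0,0,-1],
    [-0.171,-0.082,0,0,0,0,-1],
    [-0.171,-0.082,0,0,0,0,-1],
  ],
)

```text
time_s: 5.12
ee_pos: [438.9, 70.0, 23.9]
ee_rot: [179.8, -0.1, -154.6]
force: [-5.1, 8.3, 3.0]
gripper_width: 25.8
gripper_force: 25.0
```

Emit:
send_rows(
  motion=[
    [-0.0072,-0.0035,0,0,0,0,-1],
    [-0.0144,-0.0069,0,0,0,0,-1],
    [-0.0216,-0.0104,0,0,0,0,-1],
    [-0.0216,-0.0104,0,0,0,0,-1],
    [-0.0216,-0.0104,0,0,0,0,-1],
  ],
)

```text
time_s: 5.75
ee_pos: [429.0, 65.3, 23.9]
ee_rot: [179.8, -0.1, -154.6]
force: [-4.2, 10.2, 3.0]
gripper_width: 25.5
gripper_force: 25.0
```

Emit:
send_rows(
  motion=[
    [-0.0054,-0.0026,0,0,0,0,-1],
    [-0.0108,-0.0052,0,0,0,0,-1],
    [-0.0108,-0.0052,0,0,0,0,-1],
    [-0.0108,-0.0052,0,0,0,0,-1],
  ],
)

```text
time_s: 6.25
ee_pos: [429.0, 65.2, 24.0]
ee_rot: [179.8, 0.6, -154.7]
force: [6.6, 22.6, -12.8]
gripper_width: 26.0
gripper_force: 25.0
```

The drawer is at its stop. I'll release the knob, lift, and head for the red square.

Emit:
send_rows(
  motion=[
    [0,0,0,0,0,0,1],
    [0,0,0,0,0,0,1],
    [0,0,0,0,0,0,1],
    [0,0,0,0,0,0,1],
    [0,0,0.1,0,0,0,1],
    [0,0,0.2,0,0,0,1],
    [0,0,0.3,0,0,0,1],
    [0,0,0.36,0,0,0,1],
    [0,0,0.36,0,0,0,1],
  ],
)

```text
time_s: 7.38
ee_pos: [426.4, 60.9, 206.2]
ee_rot: [-179.9, 0.3, -154.5]
force: [-0.3, 0.2, -0.3]
gripper_width: 91.0
gripper_force: 0.0
```

Emit:
send_rows(
  motion=[
    [0.1,-0.15,0,0,0,-0.18,1],
    [0.2,-0.3,0,0,0,-0.35,1],
    [0.284,-0.446,0,0,0,-0.5,1],
    [0.284,-0.446,0,0,0,-0.7,1],
    [0.284,-0.446,0,0,0,-0.85,1],
    [0.284,-0.446,0,0,0,-1,1],
    [0.284,-0.446,0,0,0,-1,1],
    [0.284,-0.446,0,0,0,-1,1],
    [0.284,-0.446,0,0,0,-1,1],
  ],
)

```text
time_s: 8.5
ee_pos: [566.8, -161.8, 203.7]
ee_rot: [-180.0, -0.0, 145.6]
force: [-0.1, -0.9, 1.0]
gripper_width: 91.6
gripper_force: 0.0
```

Emit:
send_rows(
  motion=[
    [0,0,0,0,0,-0.15,1],
    [0,0,0,0,0,-0.28,1],
    [0,0,0,0,0,-0.28,1],
    [0,0,0,0,0,-0.28,1],
  ],
)

```text
time_s: 9.0
ee_pos: [567.0, -161.9, 204.0]
ee_rot: [180.0, 0.0, 128.9]
force: [0.1, -0.2, 0.3]
gripper_width: 91.2
gripper_force: 0.0
```

```bash
python3 - <<'E'
from h import *
s=env.state();print(s['ee_pos'],s['ee_rot'],s['qpos'].round(0))
f=grab('wrist');save(f,'w2.png');t=grab('top');save(t,'t2.png')
a=f['pixels'];b=t['pixels'][60:300,80:430];b=cv2.resize(b,(560,384))
cv2.imwrite('pics/c2.png',cv2.resize(np.vstack([a,b]),(418,600))[...,::-1])
E
```

```text
[ 566.99221886 -161.93266638  204.04457426] [1.79991394e+02 6.00863999e-03 1.28879940e+02] [-17.  20.  89.   0.  71. -56.]
```

View pics/c2.png

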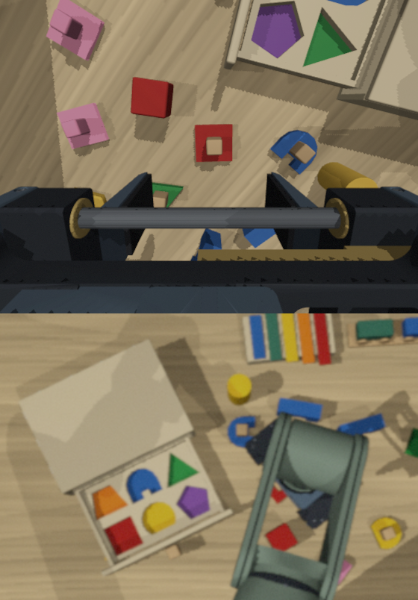

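The top view now shows the recesses. The front row, from +v to −v, is square, disc, pentagon; the back row is trapezoid, arch, triangle. In the wrist view the red square is at about (285,190) in full-size pixels.

```bash
cat >> h.py <<'E'
H={'square':[(0,8),(172,180)],'disc':[(20,32)],'triangle':[(45,85)],'arch':[(98,118)],'pent':[(125,150)]}
def cmask(f,n,s=130):
    h=cv2.cvtColor(f['pixels'],cv2.COLOR_RGB2HSV);m=0
    for a,b in H[n]: m=m|((h[...,0]>=a)&(h[...,0]<=b)&(h[...,1]>s)&(h[...,2]>40))
    return m
th=np.radians(25.6);U=np.array([np.cos(th),np.sin(th)]);V=np.array([-U[1],U[0]])
K=416.4*U-126.5*V
WELL={'square':K+76*U+82*V,'disc':K+76*U,'triangle':K+158*U-82*V,'arch':K+158*U}
def meas(f,n,c,r=45,z=14):
    P=cloud(f);m=cmask(f,n);d=np.hypot(P[...,0]-c[0],P[...,1]-c[1])
    mm=m&(d<r)&(np.abs(P[...,2]-z)<9);q=P[mm][:,:2].astype(np.float32)
    vv,uu=np.nonzero(mm);q=ray(f,np.c_[uu,vv],z)[:,:2].astype(np.float32)
    (cx,cy),(w,h),a=cv2.minAreaRect(q)
    hu=cv2.convexHull(q);M=cv2.moments(hu)
    kc=(d<r)&(np.abs(P[...,2]-z-30)<6)&~cmask(f,n,170);vv,uu=np.nonzero(kc)
    k=ray(f,np.c_[uu,vv],z+30)[:,:2].astype(np.float32)
    kr=cv2.minAreaRect(k) if len(k)>5 else None
    return dict(n=len(q),rect=np.round([cx,cy,w,h,a],1),cen=np.round([M['m10']/M['m00'],M['m01']/M['m00']],1),knob=kr and np.round([*kr[0],*kr[1],kr[2]],1),kn=len(k),poly=cv2.approxPolyDP(hu,5,True)[:,0].round(0).tolist())
E
python3 - <<'E'
from h import *
f=grab('wrist');print(meas(f,'square',(571,-158)))
t=grab('top')
for n in WELL:
    print(n,WELL[n].round(1)); m=cmask(t,n,110)
    v,u=np.nonzero(m);q=ray(t,np.c_[u,v],17)[:,:2];q=q[np.hypot(*(q-WELL[n]).T)<42].astype(np.float32)
    hu=cv2.convexHull(q);M=cv2.moments(hu);r=cv2.minAreaRect(q);c=np.array([M['m10'],M['m01']])/M['m00']
    print(len(q),np.round(c-WELL[n],1),((c-WELL[n])@U).round(1),((c-WELL[n])@V).round(1),np.round([*r[0],*r[1],r[2]],1))
E
```

```text
{'n': 1910, 'rect': array([ 569.8, -156.6,   59. ,   60.5,   40.4]), 'cen': array([ 569.9, -156.5]), 'knob': array([ 570.1, -156.1,   23.5,   23.8,   38.9]), 'kn': 457, 'poly': [[612.0, -160.0], [573.0, -115.0], [529.0, -153.0], [567.0, -198.0]]}
square [463.3 172.6]
596 [ 1.3 -0.4] 1.0 -0.9 [464.3 172.2  62.2  60.5  26.2]
disc [498.7  98.7]
553 [4.3 0.3] 4.0 -1.6 [505.2  99.8  58.8  69.7  25.9]
triangle [608.1  60.2]
297 [-6.7 -6.4] -8.8 -2.8 [608.3  57.   54.1  59.8  23.9]
arch [572.7 134.1]
448 [ 0.6 -1.6] -0.2 -1.7 [576.1 134.   55.7  64.2  26. ]
```

Emit:
send_rows(
  motion=[
    [0.006,0.011,0,0,0,0.01,0.3],
    [0.006,0.011,-0.1,0,0,0.01,0.3],
    [0.006,0.011,-0.2,0,0,0.01,0.3],
    [0.006,0.011,-0.3,0,0,0.01,0.3],
    [0.006,0.011,-0.35,0,0,0.01,0.3],
    [0.006,0.011,-0.374,0,0,0.01,0.3],
    [0.006,0.011,-0.374,0,0,0.01,0.3],
    [0.006,0.011,-0.374,0,0,0.01,-1],
    [0.006,0.011,-0.374,0,0,0.01,-1],
    [0.006,0.011,-0.374,0,0,0.01,-1],
    [0.006,0.011,-0.374,0,0,0.01,-1],
    [0.006,0.011,-0.374,0,0,0.01,-1],
    [0.006,0.011,-0.374,0,0,0.01,-1],
  ],
  squeeze=25,
)

```text
time_s: 10.82
ee_pos: [570.4, -156.6, 17.5]
ee_rot: [180.0, 0.0, 129.3]
force: [-0.7, 0.1, 4.8]
gripper_width: 24.1
gripper_force: 25.0
```

Emit:
send_rows(
  motion=[
    [0,0,0.03,0,0,0,-1],
    [0,0,0.1,0,0,0,-1],
    [0,0,0.2,0,0,0,-1],
    [0,0,0.28,0,0,0,-1],
    [0,0,0.28,0,0,0,-1],
    [0,0,0.28,0,0,0,-1],
  ],
)

```text
time_s: 11.58
ee_pos: [569.1, -156.4, 156.3]
ee_rot: [-179.9, -0.1, 129.3]
force: [0.5, 1.2, -0.8]
gripper_width: 24.1
gripper_force: 2.5
```

Emit:
send_rows(
  motion=[
    [0,0,0,0,0,0,-1],
    [0,0,0,0,0,0,-1],
    [0,0,0,0,0,0,-1],
    [0,0,0,0,0,0,-1],
  ],
)

```text
time_s: 12.08
ee_pos: [569.9, -156.6, 156.6]
ee_rot: [-180.0, -0.0, 129.3]
force: [-0.7, -0.7, -1.7]
gripper_width: 24.1
gripper_force: 25.0
```

```bash
python3 - <<'E'
from h import *
s=env.state();print(s['ee_pos'],s['ee_rot'],s['gripper_width'],s['gripper_force'],s['force'])
f=grab('wrist');z=s['ee_pos'][2]-17.5
print(meas(f,'square',s['ee_pos'][:2],z=14+z))
save(f,'w3.png')
E
```

```text
[ 569.94883538 -156.56315296  156.63571381] [-1.79986210e+02 -2.96431309e-02  1.29338701e+02] 24.050755894019208 24.999830424785614 [-0.68739433 -0.66638812 -1.65772663]
{'n': 3372, 'rect': array([ 558.5, -145.2,   59.9,   31.7,   39.4]), 'cen': array([ 558.2, -145.2]), 'knob': array([ 563. , -150.3,   45.9,   19.3,   38.5]), 'kn': 1595, 'poly': [[591.0, -137.0], [571.0, -115.0], [527.0, -153.0], [545.0, -176.0]]}
```

View pics/w3.png

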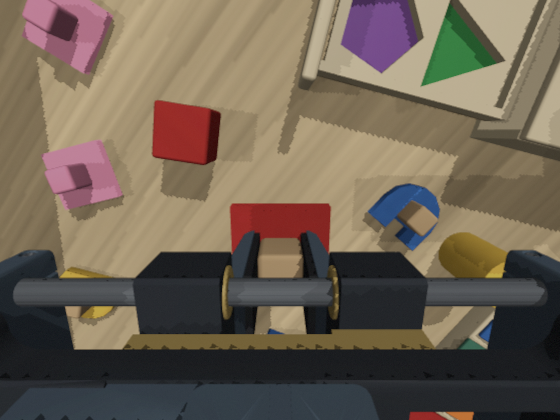

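The slackening passed and the square is still held and straight. I'll take it over its recess.

Emit:
send_rows(
  motion=[
    [-0.03,0.1,0,0,0,-0.05,-1],
    [-0.06,0.2,0,0,0,-0.1,-1],
    [-0.1,0.3,0,0,0,-0.15,-1],
    [-0.13,0.4,0,0,0,-0.229,-1],
    [-0.165,0.5,0,0,0,-0.229,-1],
    [-0.2,0.6,0,0,0,-0.229,-1],
    [-0.213,0.6576,0,0,0,-0.229,-1],
    [-0.213,0.6576,-0.1,0,0,-0.229,-1],
    [-0.213,0.6576,-0.15,0,0,-0.229,-1],
    [-0.213,0.6576,-0.19,0,0,-0.229,-1],
    [-0.213,0.6576,-0.2,0,0,-0.229,-1],
    [-0.213,0.6576,-0.2,0,0,-0.229,-1],
    [-0.213,0.6576,-0.2,0,0,-0.229,-1],
  ],
)

```text
time_s: 13.75
ee_pos: [464.3, 172.4, 57.9]
ee_rot: [179.9, 0.0, 115.6]
force: [-0.5, 0.5, -0.8]
gripper_width: 23.5
gripper_force: 25.0
```

```bash
python3 - <<'E'
from h import *
s=env.state();print(s['ee_pos'],s['ee_rot'],s['gripper_width'],s['gripper_force'],s['force'])
f=grab('wrist');save(f,'w4.png')
E
```

```text
[464.2946079  172.43538266  57.91759626] [1.79877856e+02 1.23191224e-02 1.15591929e+02] 23.542530143415934 24.999891221523285 [-0.49079041  0.45975265 -0.81681486]
```

View pics/w4.png

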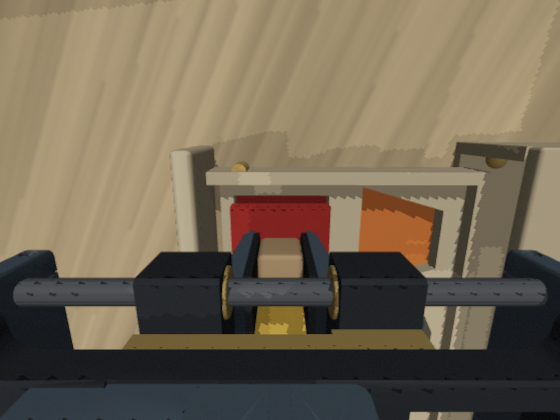

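The plate (columns 232–330) is centred over the red recess (236–328) in the picture. Lowering it in.

Emit:
send_rows(
  motion=[
    [-0.001,0,-0.01,0,0,0,-1],
    [-0.001,0,-0.02,0,0,0,-1],
    [-0.001,0,-0.026,0,0,0,-1],
    [-0.001,0,-0.032,0,0,0,-1],
    [-0.001,0,-0.038,0,0,0,-1],
    [-0.001,0,-0.043,0,0,0,-1],
    [-0.001,0,-0.047,0,0,0,-1],
    [-0.001,0,-0.047,0,0,0,-1],
  ],
)

```text
time_s: 14.8
ee_pos: [464.0, 172.7, 34.5]
ee_rot: [179.9, 0.0, 115.6]
force: [0.3, 1.1, 6.6]
gripper_width: 23.7
gripper_force: 25.0
```

Emit:
send_rows(
  motion=[
    [0,0,0,0,0,0,-0.2],
    [0,0,0,0,0,0,-0.2],
    [0,0,0,0,0,0,-0.2],
    [0,0,0.06,0,0,0,-0.2],
    [0,0,0.15,0,0,0,-0.2],
    [0,0,0.25,0,0,0,-0.2],
    [0,0,0.34,0,0,0,0.3],
    [0,-0.1,0.34,0,0,0,0.3],
    [0,-0.2,0.34,0,0,0,0.3],
    [0,-0.3,0.34,0,0,-0.03,0.3],
    [0,-0.4,0.34,0,0,-0.065,0.3],
    [0,-0.5,0.34,0,0,-0.065,0.3],
  ],
)

```text
time_s: 16.3
ee_pos: [462.7, -79.3, 203.4]
ee_rot: [180.0, -0.0, 111.7]
force: [0.7, -0.6, 0.5]
gripper_width: 59.2
gripper_force: 0.0
```

Emit:
send_rows(
  motion=[
    [0,-0.1,0,0,0,0,0.3],
    [0,-0.2,0,0,0,0,0.3],
    [0,-0.3,0,0,0,0,0.3],
    [0,-0.4,0,0,0,0,0.3],
    [0,-0.5,0,0,0,0,0.3],
    [0,-0.612,0,0,0,0,0.3],
    [0,-0.612,0,0,0,0,0.3],
    [0,-0.612,0,0,0,0,0.3],
    [0,-0.612,0,0,0,0,0.3],
  ],
)

```text
time_s: 17.42
ee_pos: [463.0, -382.5, 203.5]
ee_rot: [180.0, -0.0, 111.8]
force: [-0.2, 1.0, 0.1]
gripper_width: 59.6
gripper_force: 0.0
```

```bash
python3 - <<'E'
from h import *
s=env.state();print(s['ee_pos'],s['ee_rot'],s['qpos'].round(0))
f=grab('wrist');save(f,'w5.png');r=meas(f,'disc',(465,-384));print(r)
t=grab('top');P=cloud(t);m=cmask(t,'square',110);d=np.hypot(P[...,0]-WELL['square'][0],P[...,1]-WELL['square'][1])
print('sq z',np.percentile(P[...,2][m&(d<40)],[10,50,90]), meas(t,'square',WELL['square'],r=42,z=31))
for n,c in dict(triangle=(556,-279),arch=(684,-82)).items(): print(n,meas(t,n,c))
E
```

```text
[ 463.03267955 -382.4745596   203.51401084] [ 1.79996228e+02 -3.82130511e-02  1.11768964e+02] [-41.  21.  87.   0.  72. -62.]
{'n': 1589, 'rect': array([ 465.5, -386. ,   66.4,   55.6,   21.8]), 'cen': array([ 464.7, -383.8]), 'knob': array([ 462.8, -379.8,   23.5,   23.8,   21.8]), 'kn': 460, 'poly': [[497.0, -380.0], [489.0, -358.0], [478.0, -351.0], [433.0, -369.0], [430.0, -380.0], [439.0, -403.0], [463.0, -414.0], [487.0, -405.0]]}
sq z [nan nan nan] {'n': 459, 'rect': array([465.4, 171.4,  60.2,  60. ,  25.9]), 'cen': array([464.9, 171.3]), 'knob': array([463.9, 170.7,  22.9,  23.9,  26. ]), 'kn': 96, 'poly': [[502.0, 157.0], [478.0, 210.0], [425.0, 185.0], [452.0, 133.0]]}
triangle {'n': 118, 'rect': array([ 550.2, -286. ,   56. ,   50.8,   89.3]), 'cen': array([ 558.1, -285.4]), 'knob': array([ 558.6, -284.6,   23.7,   23.9,   30.2]), 'kn': 93, 'poly': [[575.0, -314.0], [576.0, -258.0], [525.0, -285.0]]}
arch {'n': 277, 'rect': array([684.1, -79.5,  51. ,  59. ,  89.3]), 'cen': array([683.9, -81.4]), 'knob': array([681.7, -77.9,  22.4,  22.5,  89.3]), 'kn': 86, 'poly': [[706.0, -62.0], [693.0, -54.0], [668.0, -56.0], [655.0, -71.0], [654.0, -102.0], [713.0, -105.0]]}
```

The square is seated: its top fits z = 31. Next I'll pick up the disc.

Emit:
send_rows(
  motion=[
    [0,0.0054,0,0,0,0,0.3],
    [0,0.0054,-0.1,0,0,0,0.3],
    [0,0.0054,-0.2,0,0,0,0.3],
    [0,0.0054,-0.3,0,0,0,0.3],
    [0,0.0054,-0.35,0,0,0,0.3],
    [0,0.0054,-0.372,0,0,0,0.3],
    [0,0.0054,-0.372,0,0,0,0.3],
    [0,0.0054,-0.372,0,0,0,-1],
    [0,0.0054,-0.372,0,0,0,-1],
    [0,0.0054,-0.372,0,0,0,-1],
    [0,0.0054,-0.372,0,0,0,-1],
    [0,0.0054,-0.372,0,0,0,-1],
  ],
)

```text
time_s: 19.02
ee_pos: [463.3, -381.3, 17.9]
ee_rot: [180.0, 0.0, 111.7]
force: [-0.1, 0.6, 2.6]
gripper_width: 23.9
gripper_force: 25.0
```

Emit:
send_rows(
  motion=[
    [0,0,0.03,0,0,0,-1],
    [0,0,0.1,0,0,0,-1],
    [0,0,0.2,0,0,0,-1],
    [0,0.1,0.28,0,0,0.15,-1],
    [0,0.2,0.28,0,0,0.3,-1],
    [0,0.3,0.28,0,0,0.45,-1],
    [0,0.4,0.28,0,0,0.6,-1],
    [0,0.5,0.28,0,0,0.75,-1],
    [0,0.6,0.28,0,0,0.9,-1],
    [0,0.6,0.28,0,0,0.9,-1],
    [0,0.6,0.28,0,0,0.9,-1],
  ],
)

```text
time_s: 20.4
ee_pos: [463.2, -81.5, 158.0]
ee_rot: [-180.0, 0.1, 165.7]
force: [0.2, 0.6, -0.1]
gripper_width: 23.7
gripper_force: 25.0
```

Emit:
send_rows(
  motion=[
    [0.02,0.1,0,0,0,0.15,-1],
    [0.04,0.2,0,0,0,0.3,-1],
    [0.06,0.3,0,0,0,0.45,-1],
    [0.074,0.361,0,0,0,0.6,-1],
    [0.074,0.361,0,0,0,0.665,-1],
    [0.074,0.361,-0.08,0,0,0.665,-1],
    [0.074,0.361,-0.14,0,0,0.665,-1],
    [0.074,0.361,-0.18,0,0,0.665,-1],
    [0.074,0.361,-0.2,0,0,0.665,-1],
    [0.074,0.361,-0.2,0,0,0.665,-1],
    [0.074,0.361,-0.2,0,0,0.665,-1],
  ],
)

```text
time_s: 21.78
ee_pos: [500.9, 99.2, 58.3]
ee_rot: [-180.0, 0.1, -154.4]
force: [-0.9, -0.4, -1.3]
gripper_width: 23.9
gripper_force: 25.0
```

```bash
python3 - <<'E'
from h import *
s=env.state();print(s['ee_pos'],s['ee_rot'],s['gripper_width'],s['gripper_force'],s['force'])
f=grab('wrist');save(f,'w6.png')
E
```

```text
[500.90158989  99.17384445  58.28411207] [-1.79975276e+02  9.65416913e-02 -1.54443723e+02] 23.857932312228776 24.999810755252838 [-0.85624298 -0.44532067 -1.27977522]
```

View pics/w6.png

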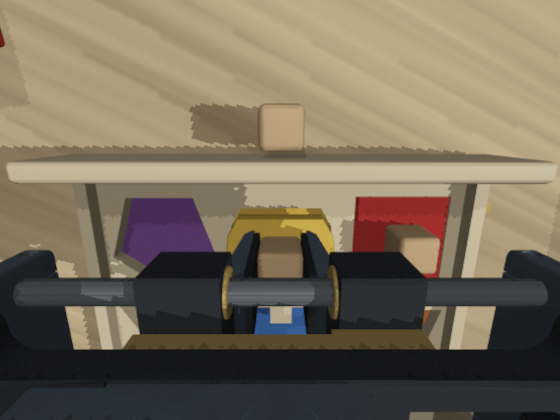

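The disc's flat faces the drawer front at row 210, centred on the yellow recess. Lowering it.

Emit:
send_rows(
  motion=[
    [-0.001,0,-0.01,0,0,0,-1],
    [-0.001,0,-0.02,0,0,0,-1],
    [-0.001,0,-0.026,0,0,0,-1],
    [-0.001,0,-0.032,0,0,0,-1],
    [-0.001,0,-0.038,0,0,0,-1],
    [-0.001,0,-0.043,0,0,0,-1],
    [-0.001,0,-0.048,0,0,0,-1],
    [-0.001,0,-0.048,0,0,0,-1],
  ],
)

```text
time_s: 22.82
ee_pos: [500.7, 99.9, 34.9]
ee_rot: [-180.0, 0.2, -154.4]
force: [-0.7, 1.4, 9.7]
gripper_width: 23.8
gripper_force: 25.0
```

Emit:
send_rows(
  motion=[
    [0,0,0,0,0,0,-0.2],
    [0,0,0,0,0,0,-0.2],
    [0,0,0,0,0,0,-0.2],
    [0,0,0.06,0,0,0,-0.2],
    [0,0,0.15,0,0,0,-0.2],
    [0,0,0.25,0,0,0,-0.2],
    [0,0,0.34,0,0,0,0.3],
    [0.03,-0.1,0.34,0,0,-0.17,0.3],
    [0.05,-0.2,0.34,0,0,-0.34,0.3],
    [0.07,-0.3,0.34,0,0,-0.51,0.3],
    [0.08,-0.4,0.34,0,0,-0.68,0.3],
    [0.1,-0.5,0.34,0,0,-0.85,0.3],
    [0.116,-0.6,0.34,0,0,-1,0.3],
    [0.116,-0.7,0.34,0,0,-1,0.3],
    [0.116,-0.769,0.34,0,0,-1,0.3],
  ],
)

```text
time_s: 24.7
ee_pos: [557.1, -287.3, 202.8]
ee_rot: [-180.0, -0.1, 145.5]
force: [0.2, 0.9, -0.2]
gripper_width: 58.8
gripper_force: 0.0
```

Emit:
send_rows(
  motion=[
    [0,0,0,0,0,-0.17,0.3],
    [0,0,0,0,0,-0.34,0.3],
    [0,0,0,0,0,-0.423,0.3],
    [0,0,0,0,0,-0.423,0.3],
    [0,0,0,0,0,-0.423,0.3],
    [0,0,0,0,0,-0.423,0.3],
  ],
)

```text
time_s: 25.45
ee_pos: [557.5, -285.0, 203.4]
ee_rot: [-180.0, -0.0, 120.3]
force: [-0.4, 0.0, 1.2]
gripper_width: 59.3
gripper_force: 0.0
```

```bash
python3 - <<'E'
from h import *
s=env.state();print(s['ee_pos'],s['ee_rot'],s['qpos'].round(0))
f=grab('wrist');print(meas(f,'triangle',(558.6,-284.6)))
t=grab('top')
for n,c,z in (('disc',WELL['disc'],31),('square',WELL['square'],31),('arch',(684,-82),14)): print(n,meas(t,n,c,z=z,r=42))
E
```

```text
[ 557.45363045 -285.038293    203.37223293] [-1.79996469e+02 -1.05049736e-02  1.20259150e+02] [-28.  23.  84.   0.  73. -58.]
{'n': 773, 'rect': array([ 563.1, -276.7,   56.9,   65.3,   61.2]), 'cen': array([ 558.8, -284.7]), 'knob': array([ 557.8, -284.3,   23.4,   23.8,   30.3]), 'kn': 450, 'poly': [[577.0, -253.0], [521.0, -286.0], [578.0, -317.0]]}
disc {'n': 396, 'rect': array([504.7,  99.7,  54.8,  65.6,  25.9]), 'cen': array([502.6,  98.8]), 'knob': array([498.5,  97.2,  22.9,  23.9,  26. ]), 'kn': 95, 'poly': [[526.0, 77.0], [531.0, 105.0], [522.0, 122.0], [497.0, 130.0], [472.0, 115.0], [491.0, 65.0], [513.0, 68.0]]}
square {'n': 455, 'rect': array([464.5, 170.9,  58. ,  60.1,  26. ]), 'cen': array([464.5, 170.9]), 'knob': array([463.9, 170.7,  22.9,  23.8,  26.3]), 'kn': 95, 'poly': [[502.0, 157.0], [478.0, 210.0], [428.0, 185.0], [452.0, 133.0]]}
arch {'n': 277, 'rect': array([684.1, -79.5,  51. ,  59. ,  89.3]), 'cen': array([683.9, -81.5]), 'knob': array([681.7, -77.9,  22.4,  22.5,  89.3]), 'kn': 88, 'poly': [[704.0, -59.0], [668.0, -56.0], [655.0, -74.0], [654.0, -105.0], [713.0, -105.0], [714.0, -77.0]]}
```

Emit:
send_rows(
  motion=[
    [0.001,0.0014,0,0,0,0,0.3],
    [0.001,0.0014,-0.1,0,0,0,0.3],
    [0.001,0.0014,-0.2,0,0,0,0.3],
    [0.001,0.0014,-0.3,0,0,0,0.3],
    [0.001,0.0014,-0.35,0,0,0,0.3],
    [0.001,0.0014,-0.372,0,0,0,0.3],
    [0.001,0.0014,-0.372,0,0,0,0.3],
    [0.001,0.0014,-0.372,0,0,0,-1],
    [0.001,0.0014,-0.372,0,0,0,-1],
    [0.001,0.0014,-0.372,0,0,0,-1],
    [0.001,0.0014,-0.372,0,0,0,-1],
    [0.001,0.0014,-0.372,0,0,0,-1],
  ],
)

```text
time_s: 27.05
ee_pos: [558.3, -284.5, 17.9]
ee_rot: [180.0, 0.0, 120.2]
force: [0.1, 0.2, 3.2]
gripper_width: 24.1
gripper_force: 25.0
```

Emit:
send_rows(
  motion=[
    [0,0,0.03,0,0,0,-1],
    [0,0,0.1,0,0,0,-1],
    [0,0,0.2,0,0,0,-1],
    [0,0,0.28,0,0,0,-1],
    [0,0,0.28,0,0,0,-1],
  ],
)

```text
time_s: 27.68
ee_pos: [560.0, -285.5, 162.2]
ee_rot: [179.7, 0.4, 120.2]
force: [-0.1, 0.3, -1.0]
gripper_width: 23.7
gripper_force: 25.0
```

Emit:
send_rows(
  motion=[
    [0.02,0.1,0,0,0,-0.1,-1],
    [0.035,0.2,0,0,0,-0.2,-1],
    [0.05,0.3,0,0,0,-0.3,-1],
    [0.065,0.4,0,0,0,-0.4,-1],
    [0.08,0.5,0,0,0,-0.5,-1],
    [0.09,0.6,0,0,0,-0.577,-1],
    [0.1,0.688,0,0,0,-0.577,-1],
    [0.1,0.688,0,0,0,-0.577,-1],
    [0.1,0.688,-0.08,0,0,-0.577,-1],
    [0.1,0.688,-0.14,0,0,-0.577,-1],
    [0.1,0.688,-0.18,0,0,-0.577,-1],
    [0.1,0.688,-0.2,0,0,-0.577,-1],
    [0.1,0.688,-0.2,0,0,-0.577,-1],
    [0.1,0.688,-0.2,0,0,-0.577,-1],
  ],
)

```text
time_s: 29.42
ee_pos: [608.6, 59.4, 58.3]
ee_rot: [179.9, -0.0, 85.6]
force: [1.1, -0.1, 0.2]
gripper_width: 23.7
gripper_force: 25.0
```

```bash
python3 - <<'E'
from h import *
s=env.state();print(s['ee_pos'],s['ee_rot'],s['gripper_width'],s['gripper_force'],s['force'])
f=grab('wrist');save(f,'w7.png')
E
```

```text
[608.64415759  59.35184968  58.31566447] [ 1.79904936e+02 -7.18215478e-03  8.55840640e+01] 23.65167736212927 24.999913573265076 [ 1.12748455 -0.10608943  0.23572454]
```

View pics/w7.png

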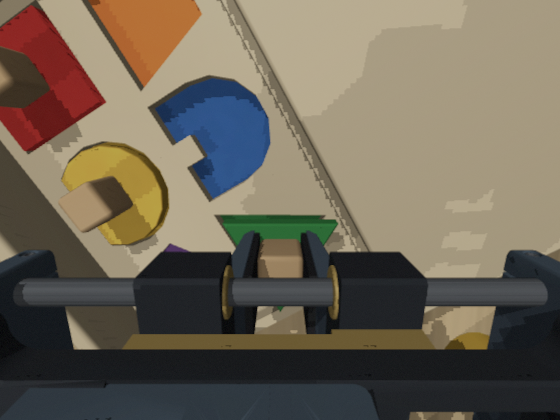

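The triangle is held with a side along the image's row 215 and sits over the green recess. Lowering it.

Emit:
send_rows(
  motion=[
    [0,0,-0.01,0,0,0,-1],
    [0,0,-0.02,0,0,0,-1],
    [0,0,-0.026,0,0,0,-1],
    [0,0,-0.032,0,0,0,-1],
    [0,0,-0.038,0,0,0,-1],
    [0,0,-0.043,0,0,0,-1],
    [0,0,-0.048,0,0,0,-1],
    [0,0,-0.048,0,0,0,-1],
  ],
)

```text
time_s: 30.48
ee_pos: [613.9, 61.7, 41.3]
ee_rot: [179.1, -0.3, 85.6]
force: [-1.9, 5.2, 32.8]
gripper_width: 23.8
gripper_force: 25.0
```

It hasn't gone in: z is 41 with 33 N upward, and it slid about 6 mm along +U. I'll back up and measure the drawer and the hold again.

Emit:
send_rows(
  motion=[
    [0,0,0.01,0,0,0,-1],
    [0,0,0.03,0,0,0,-1],
    [0,0,0.06,0,0,0,-1],
    [0,0,0.1,0,0,0,-1],
    [0,0,0.15,0,0,0,-1],
    [0,0,0.2,0,0,0,-1],
    [0,0,0.2,0,0,0,-1],
    [0,0,0.2,0,0,0,-1],
  ],
)

```text
time_s: 31.48
ee_pos: [607.3, 59.5, 132.5]
ee_rot: [-179.9, 0.0, 85.6]
force: [-0.8, 0.6, -0.7]
gripper_width: 23.8
gripper_force: 25.0
```

```bash
python3 - <<'E'
from h import *
s=env.state();print(s['ee_pos'],s['ee_rot'],s['gripper_width'],s['gripper_force'],s['force'])
f=grab('wrist');save(f,'w8.png');t=grab('top')
for n,c,z in (('disc',WELL['disc'],31),('square',WELL['square'],31)): print(n,meas(t,n,c,z=z,r=45)['knob'],meas(f,n,c,z=z,r=45)['knob'])
def well(f,n):
    m=cmask(f,n,110);v,u=np.nonzero(m);q=ray(f,np.c_[u,v],17)[:,:2];q=q[np.hypot(*(q-WELL[n]).T)<48].astype(np.float32)
    if len(q)<20:return n,0
    hu=cv2.convexHull(q);M=cv2.moments(hu);r=cv2.minAreaRect(q);c=np.array([M['m10'],M['m01']])/M['m00']
    return n,len(q),((q-WELL[n])@U).min().round(1),((q-WELL[n])@U).max().round(1),((q-WELL[n])@V).min().round(1),((q-WELL[n])@V).max().round(1)
for g in(f,t):
  for n in('arch','triangle'):print(well(g,n))
print(meas(f,'triangle',s['ee_pos'][:2],z=s['ee_pos'][2]-3.9))
E
```

```text
[607.30890303  59.45441067 132.50804695] [-1.79899070e+02  1.95187385e-02  8.55924892e+01] 23.783114978834796 24.999841153621674 [-0.81309219  0.63747161 -0.70903839]
disc [516.7  99.6  12.2   2.4  89.3] [487.3  95.5  65.9  47.8  30.1]Traceback (most recent call last):
  File "<stdin>", line 4, in <module>
  File "h.py", line 38, in meas
    return dict(n=len(q),rect=np.round([cx,cy,w,h,a],1),cen=np.round([M['m10']/M['m00'],M['m01']/M['m00']],1),knob=kr and np.round([*kr[0],*kr[1],kr[2]],1),kn=len(k),poly=cv2.approxPolyDP(hu,5,True)[:,0].round(0).tolist())
                                                                      ~~~~~~~~^~~~~~~~~
ZeroDivisionError: float division by zero
```

View pics/w8.png

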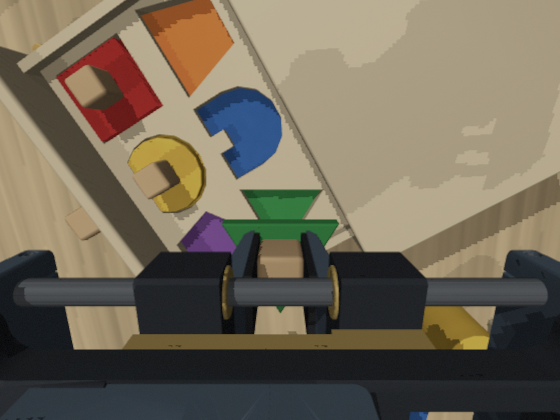

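The wrist view shows the green recess with rim corners at about (241,190) and (322,190), and the square at (105,90) and disc at (165,175) both seated. I'll compute where the drawer stands.

```bash
python3 - <<'E'
from h import *
s=env.state();f=grab('wrist')
def ext(uv,z,n): 
    q=ray(f,uv,z)[:,:2]-WELL[n]; print(n,np.c_[q@U,q@V].round(1).tolist(), ray(f,uv,z)[:,:2].round(1).tolist())
ext([[241,190],[322,190]],29,'triangle')
lab=cmask(f,'arch',110).astype(np.uint8);lab[:60]=0;lab[200:]=0
n,l,st,c=cv2.connectedComponentsWithStats(lab);k=1+np.argmax(st[1:,4]);v,u=np.nonzero(l==k)
q=ray(f,np.c_[u,v],17)[:,:2]-WELL['arch'];print('arch floor u',(q@U).min(),(q@U).max(),'v',(q@V).min(),(q@V).max())
for n in('square','disc'):
    r=None
    P=cloud(f);d=np.hypot(*(np.moveaxis(P[...,:2],-1,0)-WELL[n][:,None,None]))
    k=(d<30)&(abs(P[...,2]-61)<6);print(n,P[k].mean(0),((P[k][:,:2].mean(0)-WELL[n])@U),((P[k][:,:2].mean(0)-WELL[n])@V),'plate z',np.median(P[...,2][cmask(f,n)&(d<40)&(P[...,2]<45)]))
# plate in hand
z=s['ee_pos'][2]-17.9+14
print('hand',ray(f,[[222,221],[339,221]],z)[:,:2]-s['ee_pos'][:2])
t=grab('top');print([ray(t,[[u,v]],0)[0].round(0).tolist() for u,v in [(280,208)]]);save(t,'t8.png')
E
```

```text
triangle [[-22.5, 35.4], [41.7, -1.6]] [[572.5, 82.3], [646.4, 76.7]]
arch floor u -21.184316412035162 40.5753772612066 v -36.20832219720181 33.711483815674214
square [471.83984315 174.60905558  61.00947787] 8.566602329517575 -1.907146213926239 plate z nan
disc [506.81753858 101.62896522  61.08078198] 8.576968778431711 -0.8363291972765654 plate z nan
hand [[-33.50727796  22.59563551]
 [ 36.59831707  17.29432475]]
[[559.0, -73.0, 0.0]]
```

The drawer has moved in about 8 mm. I'll check whether that happened before or during the lowering.

```bash
python3 - <<'E'
from h import *
f=grab('wrist');T0=np.array(f['T_tool_cam'])
p=cv2.imread('pics/w7.png')[...,::-1].copy();f['pixels']=p
T=np.eye(4);T[:3,:3]=Ro.from_euler('xyz',[179.905,0,85.584],degrees=True).as_matrix();T[:3,3]=[608.64,59.35,58.32];C=T@T0;f['Rc']=C[:3,:3];f['o']=C[:3,3]
lab=cmask(f,'arch',110).astype(np.uint8);lab[:60]=0;lab[205:]=0
n,l,st,c=cv2.connectedComponentsWithStats(lab);k=1+np.argmax(st[1:,4]);v,u=np.nonzero(l==k)
q=ray(f,np.c_[u,v],17)[:,:2]-WELL['arch'];print('arch floor u',(q@U).min(),(q@U).max(),'v',(q@V).min(),(q@V).max())
E
```

```text
arch floor u -28.714235984949987 33.30908692732195 v -36.34195034139476 33.770245337389994
```

Before the lowering the drawer was still fully out. The triangle's recess origin actually lies about 9 mm nearer the front than its tile centre, so I pressed in the wrong place. I'll step back 60 mm to see the whole recess and measure it.

Emit:
send_rows(
  motion=[
    [0,-0.06,0,0,0,0,-1],
    [0,-0.13,0,0,0,0,-1],
    [0,-0.13,0,0,0,0,-1],
    [0,-0.13,0,0,0,0,-1],
  ],
)

```text
time_s: 32.22
ee_pos: [607.9, -5.1, 133.1]
ee_rot: [-180.0, -0.0, 85.6]
force: [-0.0, 0.4, -0.7]
gripper_width: 24.0
gripper_force: 25.0
```

```bash
python3 - <<'E'
from h import *
s=env.state();f=grab('wrist');save(f,'w9.png');print(s['ee_pos'],s['ee_rot'],s['gripper_force'])
def comp(n,r0,r1):
    lab=cmask(f,n,110).astype(np.uint8);lab[:r0]=0;lab[r1:]=0
    k,l,st,c=cv2.connectedComponentsWithStats(lab);k=1+np.argmax(st[1:,4]);print(n,st[k]);v,u=np.nonzero(l==k);return np.c_[u,v]
px=comp('triangle',0,215)
# rim lines: pixels of contour at z 29 for occluding (near) edge / 17 for floor; report both
for z in(17,29):
    q=ray(f,px,z)[:,:2]-WELL['triangle'];a,b=q@U,q@V
    for ang in(60,180,300):
        d=a*np.cos(np.radians(ang))+b*np.sin(np.radians(ang));print(z,ang,np.percentile(d,[98.5,99.5]).round(1))
    print('min area tri',(cv2.minEnclosingTriangle(np.c_[a,b].astype(np.float32))[1][:,0]).round(1).tolist())
print('cam in UV',(f['o'][:2]-WELL['triangle'])@U,(f['o'][:2]-WELL['triangle'])@V,f['o'][2])
px=comp('arch',0,200);q=ray(f,px,17)[:,:2]-WELL['arch'];print('arch',(q@U).min(),(q@U).max(),(q@V).min(),(q@V).max())
E
```

```text
[607.88366744  -5.07529405 133.13053801] [-1.79967436e+02 -2.85585323e-02  8.55715341e+01] 24.99991536140442
triangle [ 233  117   84   71 3017]
17 60 [19.5 19.5]
17 180 [22.8 23.1]
17 300 [21.8 22.2]
min area tri [[-23.200000762939453, -39.099998474121094], [-23.299999237060547, 36.0], [41.900001525878906, -1.7000000476837158]]
29 60 [19. 19.]
29 180 [21.5 21.8]
29 300 [21.  21.3]
min area tri [[40.5, -1.5], [-22.0, -37.29999923706055], [-22.100000381469727, 34.70000076293945]]
cam in UV 7.397307977822283 3.6266255411340897 304.7909965232334
arch [ 185    4   90   99 5203]
arch -21.117325620693453 40.883135927114054 -33.81423082490707 34.059940247211124
```

View pics/w9.png

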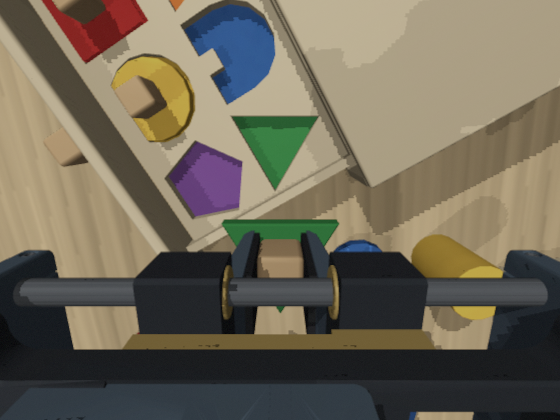

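The full recess is visible, with corners at about (233,117), (317,117) and (275,188). Its origin is at (607.3, 58.3) with the drawer where it now stands.

Emit:
send_rows(
  motion=[
    [-0.001,0.06,0,0,0,0,-1],
    [-0.001,0.1268,0,0,0,0,-1],
    [-0.001,0.1268,-0.07,0,0,0,-1],
    [-0.001,0.1268,-0.13,0,0,0,-1],
    [-0.001,0.1268,-0.15,0,0,0,-1],
    [-0.001,0.1268,-0.16,0,0,0,-1],
    [-0.001,0.1268,-0.17,0,0,0,-1],
    [-0.001,0.1268,-0.177,0,0,0,-1],
    [-0.001,0.1268,-0.179,0,0,0,-1],
    [-0.001,0.1268,-0.179,0,0,0,-1],
  ],
)

```text
time_s: 33.52
ee_pos: [607.7, 57.9, 44.2]
ee_rot: [180.0, -0.0, 85.6]
force: [0.3, 0.6, 0.2]
gripper_width: 23.9
gripper_force: 25.0
```

No contact with the rim, and the underside is about 3 mm into the recess. Lowering the rest.

Emit:
send_rows(
  motion=[
    [0,0,-0.006,0,0,0,-1],
    [0,0,-0.01,0,0,0,-1],
    [0,0,-0.014,0,0,0,-1],
    [0,0,-0.018,0,0,0,-1],
    [0,0,-0.019,0,0,0,-1],
    [0,0,-0.019,0,0,0,-1],
  ],
)

```text
time_s: 34.28
ee_pos: [607.5, 58.0, 34.5]
ee_rot: [180.0, -0.0, 85.6]
force: [0.2, 0.7, -1.4]
gripper_width: 23.6
gripper_force: 25.0
```

Emit:
send_rows(
  motion=[
    [0,0,0,0,0,0,-0.2],
    [0,0,0,0,0,0,-0.2],
    [0,0,0,0,0,0,-0.2],
    [0,0,0.06,0,0,0,-0.2],
    [0,0,0.15,0,0,0,-0.2],
    [0,0,0.25,0,0,0,-0.2],
    [0,0,0.34,0,0,0,0],
    [0.07,-0.1,0.34,0,0,0.063,0],
    [0.12,-0.2,0.34,0,0,0.063,0],
    [0.149,-0.272,0.34,0,0,0.063,0],
    [0.149,-0.272,0.34,0,0,0.063,0],
    [0.149,-0.272,0.34,0,0,0.063,0],
    [0.149,-0.272,0.34,0,0,0.063,0],
  ],
)

```text
time_s: 35.9
ee_pos: [681.6, -76.7, 204.7]
ee_rot: [-180.0, -0.0, 89.5]
force: [0.3, -0.2, 0.1]
gripper_width: 45.4
gripper_force: 0.0
```

```bash
python3 - <<'E'
from h import *
s=env.state();print(s['ee_pos'],s['ee_rot'],s['qpos'].round(0))
f=grab('wrist');save(f,'w10.png');print(meas(f,'arch',(682,-78)))
P=cloud(f);d=P[...,:2]-WELL['triangle'];
k=(np.hypot(d[...,0],d[...,1])<30)&(abs(P[...,2]-61)<6);print('tri knob',P[k].mean(0),k.sum())
t=grab('top');P=cloud(t);k=(P[...,2]>72)&(P[...,0]>700)&(P[...,1]<0)&(P[...,1]>-130)&(P[...,2]<90);print('cyl',P[k].mean(0))
for n in('triangle','square','disc'):
    c=WELL[n]+8*U-(10*U if n=='triangle' else 0); r=meas(t,n,c,r=40,z=31);print(n,r['n'],r['knob'],r['rect'])
E
```

```text
[681.63057972 -76.70299096 204.70008219] [-1.79999927e+02 -2.12863892e-02  8.94541905e+01] [-7. 29. 74.  0. 77. -7.]
{'n': 1504, 'rect': array([683.9, -77.2,  56.6,  64. ,  89.5]), 'cen': array([684. , -79.8]), 'knob': array([683.6, -77.6,  22.8,  22.5,  89.5]), 'kn': 437, 'poly': [[716.0, -106.0], [715.0, -76.0], [704.0, -55.0], [677.0, -49.0], [657.0, -63.0], [653.0, -104.0]]}
tri knob [608.00351662  57.00507789  61.24911351] 701
cyl [nan nan nan]
triangle 73 [606.7  57.6  22.   22.1  89.3] [607.7  63.7  22.   60.5  84.4]
square 456 [470.7 174.1  22.9  23.8  26. ] [471.  174.1  59.2  60.   26. ]
disc 394 [505.5 100.1  23.   22.8  26.1] [511.9 102.7  54.8  66.7  25.9]<stdin>:6: RuntimeWarning: Mean of empty slice.
  ret = um.true_divide(
```

View pics/w10.png

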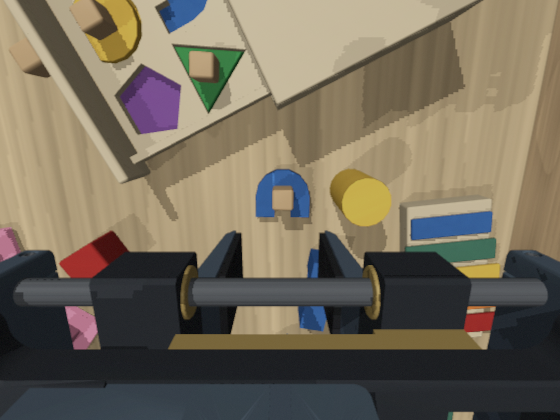

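The triangle is seated: its knob top is at z = 61. The arch is at (283,195) with its crown toward +y, and the cylinder is clear of the fingers. Next I'll pick up the arch.

Emit:
send_rows(
  motion=[
    [0.004,-0.002,0,0,0,0,0],
    [0.004,-0.002,-0.1,0,0,0,0],
    [0.004,-0.002,-0.2,0,0,0,0],
    [0.004,-0.002,-0.3,0,0,0,0],
    [0.004,-0.002,-0.35,0,0,0,0],
    [0.004,-0.002,-0.374,0,0,0,0],
    [0.004,-0.002,-0.374,0,0,0,0],
    [0.004,-0.002,-0.374,0,0,0,-1],
    [0.004,-0.002,-0.374,0,0,0,-1],
    [0.004,-0.002,-0.374,0,0,0,-1],
    [0.004,-0.002,-0.374,0,0,0,-1],
    [0.004,-0.002,-0.374,0,0,0,-1],
  ],
)

```text
time_s: 37.5
ee_pos: [684.7, -79.1, 18.7]
ee_rot: [179.9, 0.0, 89.4]
force: [-0.9, -0.2, 5.6]
gripper_width: 23.8
gripper_force: 25.0
```

Emit:
send_rows(
  motion=[
    [0,0,0.03,0,0,0,-1],
    [0,0,0.1,0,0,0,-1],
    [0,0,0.2,0,0,0,-1],
    [0,0,0.28,0,0,0,-1],
    [0,0,0.28,0,0,0,-1],
    [0,0,0.28,0,0,0,-1],
  ],
)

```text
time_s: 38.25
ee_pos: [683.1, -78.9, 156.5]
ee_rot: [-179.9, -0.0, 89.4]
force: [-0.7, -0.8, -1.7]
gripper_width: 24.0
gripper_force: 25.0
```

Emit:
send_rows(
  motion=[
    [-0.06,0.07,0,0,0,-0.16,-1],
    [-0.12,0.14,0,0,0,-0.32,-1],
    [-0.18,0.21,0,0,0,-0.48,-1],
    [-0.24,0.28,0,0,0,-0.64,-1],
    [-0.3,0.34,0,0,0,-0.8,-1],
    [-0.334,0.37,0,0,0,-0.95,-1],
    [-0.334,0.37,0,0,0,-1,-1],
    [-0.334,0.37,-0.06,0,0,-1,-1],
    [-0.334,0.37,-0.06,0,0,-1,-1],
  ],
)

```text
time_s: 39.38
ee_pos: [513.9, 105.5, 124.1]
ee_rot: [-179.8, 0.5, 29.4]
force: [-0.1, 0.3, -0.6]
gripper_width: 23.5
gripper_force: 25.0
```

Emit:
send_rows(
  motion=[
    [0,0,0,0,0,-0.063,-1],
    [0,0,0,0,0,-0.063,-1],
    [0,0,0,0,0,-0.063,-1],
  ],
)

```text
time_s: 39.75
ee_pos: [517.0, 105.9, 127.6]
ee_rot: [180.0, 0.0, 25.6]
force: [0.6, -0.6, -0.6]
gripper_width: 23.5
gripper_force: 25.0
```

```bash
python3 - <<'E'
from h import *
s=env.state();f=grab('wrist');save(f,'w11.png');print(s['ee_pos'],s['ee_rot'],s['gripper_force'])
W=WELL['arch']
lab=cmask(f,'arch',110).astype(np.uint8)
k,l,st,c=cv2.connectedComponentsWithStats(lab)
for i in range(1,k):
    if st[i,4]<300: continue
    v,u=np.nonzero(l==i)
    for z in(17,29,s['ee_pos'][2]-4.7):
        q=ray(f,np.c_[u,v],z)[:,:2]-W;a,b=q@U,q@V;print(st[i],'z',round(z),'u',a.min().round(1),a.max().round(1),'v',b.min().round(1),b.max().round(1))
print('tcp UV',(s['ee_pos'][:2]-W)@U,(s['ee_pos'][:2]-W)@V,'cam UV',(f['o'][:2]-W)@U,(f['o'][:2]-W)@V)
E
```

```text
[517.02636948 105.93423347 127.57622591] [1.79997533e+02 1.10541826e-02 2.56431094e+01] 24.998176395893097
[ 240   95   78   72 4584] z 17 u -20.7 40.6 v -36.0 33.6
[ 240   95   78   72 4584] z 29 u -19.4 39.3 v -34.6 32.0
[ 240   95   78   72 4584] z 123 u -9.1 29.3 v -23.6 19.9
[ 229  201  103   54 2664] z 17 u -107.8 -53.7 v -53.4 47.9
[ 229  201  103   54 2664] z 29 u -102.8 -50.9 v -51.2 45.8
[ 229  201  103   54 2664] z 123 u -63.5 -29.6 v -34.4 28.9
tcp UV -62.356130399602485 -1.3647886021213997 cam UV 10.342112420514722 -2.811859642127729
```

View pics/w11.png

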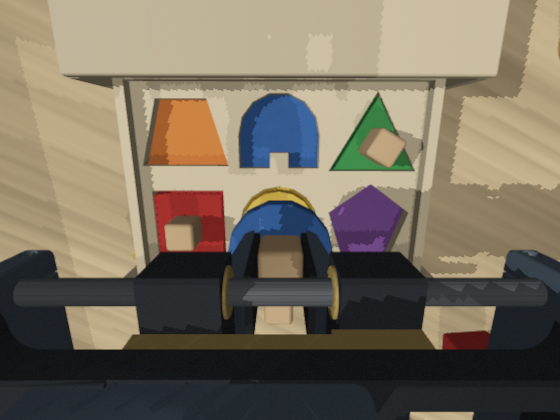

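The wrist view shows the arch recess (columns 240–317, rows 95–167) in line with the held arch (229–331). Moving over and lowering.

Emit:
send_rows(
  motion=[
    [0.06,0.03,0,0,0,0,-1],
    [0.1238,0.0612,0,0,0,0,-1],
    [0.1238,0.0612,-0.06,0,0,0,-1],
    [0.1238,0.0612,-0.12,0,0,0,-1],
    [0.1238,0.0612,-0.14,0,0,0,-1],
    [0.1238,0.0612,-0.15,0,0,0,-1],
    [0.1238,0.0612,-0.158,0,0,0,-1],
    [0.1238,0.0612,-0.163,0,0,0,-1],
    [0.1238,0.0612,-0.163,0,0,0,-1],
  ],
)

```text
time_s: 40.92
ee_pos: [579.1, 136.6, 46.4]
ee_rot: [180.0, -0.0, 25.6]
force: [1.1, -0.3, -0.8]
gripper_width: 23.7
gripper_force: 25.0
```

Emit:
send_rows(
  motion=[
    [0,0,-0.006,0,0,0,-1],
    [0,0,-0.01,0,0,0,-1],
    [0,0,-0.014,0,0,0,-1],
    [0,0,-0.018,0,0,0,-1],
    [0,0,-0.022,0,0,0,-1],
    [0,0,-0.022,0,0,0,-1],
  ],
)

```text
time_s: 41.68
ee_pos: [579.6, 136.9, 35.8]
ee_rot: [180.0, -0.1, 25.6]
force: [-0.3, 0.6, 3.6]
gripper_width: 23.9
gripper_force: 25.0
```

Emit:
send_rows(
  motion=[
    [0,0,0,0,0,0,-0.2],
    [0,0,0,0,0,0,-0.2],
    [0,0,0,0,0,0,-0.2],
    [0,0,0.06,0,0,0,-0.2],
    [0,0,0.15,0,0,0,-0.2],
    [0,0,0.25,0,0,0,0],
    [-0.1,-0.05,0.25,0,0,0,0.3],
    [-0.2,-0.1,0.25,0,0,0,0.3],
    [-0.285,-0.1356,0.25,0,0,0,0.3],
    [-0.285,-0.1356,0.25,0,0,0,0.3],
    [-0.285,-0.1356,0.25,0,0,0,0.3],
  ],
)

```text
time_s: 43.05
ee_pos: [437.5, 69.0, 160.4]
ee_rot: [180.0, -0.1, 25.6]
force: [0.2, -0.2, -0.5]
gripper_width: 59.2
gripper_force: 0.0
```

```bash
python3 - <<'E'
from h import *
s=env.state();f=grab('wrist');save(f,'w12.png');print(s['ee_pos'],s['ee_rot'])
P=cloud(f);t=grab('top');T=cloud(t)
for n in WELL:
    c=WELL[n]+8*U-(10*U if n=='triangle' else 0)
    for Q,g in((P,f),(T,t)):
        d=np.hypot(Q[...,0]-c[0],Q[...,1]-c[1]);k=(d<25)&(abs(Q[...,2]-61)<9);m=cmask(g,n)&(d<38)&np.isfinite(Q[...,2])
        print(n,k.sum(),'knob',np.median(Q[k],0).round(1),'plate z',np.percentile(Q[m][:,2],[10,50,90]).round(1) if m.sum() else 0)
m=(abs(T[...,2]-52)<5)&(np.hypot(T[...,0]-437,T[...,1]-69)<25);print('dknob',T[m].mean(0))
E
```

```text
[437.50979185  68.99005346 160.4300209 ] [ 1.79962745e+02 -1.17029757e-01  2.55855360e+01]
square 844 knob [471.6 174.3  61.5] plate z [nan nan nan]
square 52 knob [475.3 174.3  59.9] plate z [nan nan nan]
disc 795 knob [506.2 101.9  61.5] plate z [nan nan nan]
disc 96 knob [505.9 100.9  60.1] plate z [nan nan nan]
triangle 1084 knob [606.1  59.   61.4] plate z [nan nan nan]
triangle 96 knob [607.7  56.9  60.4] plate z [nan nan nan]
arch 1085 knob [579.6 136.1  61.5] plate z [nan nan nan]
arch 101 knob [581.5 135.   59.7] plate z [nan nan nan]
dknob [nan nan nan]<stdin>:9: RuntimeWarning: Mean of empty slice.
  ret = um.true_divide(
```

View pics/w12.png

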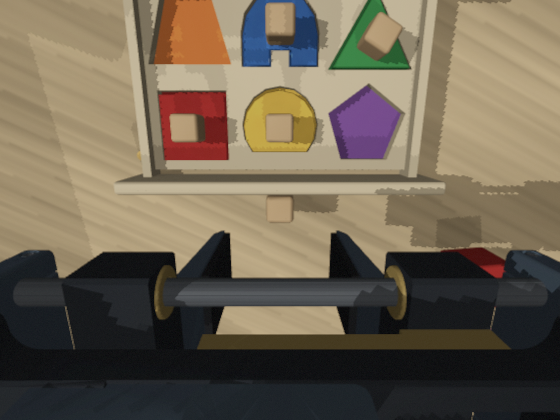

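All four insets are flat in their recesses, with knob tops at z = 61. I'll grip the drawer knob, draw it back to the stop, then push it home.

Emit:
send_rows(
  motion=[
    [0,0,-0.1,0,0,0,0.3],
    [0,0,-0.2,0,0,0,0.3],
    [0,0,-0.25,0,0,0,0.3],
    [0,0,-0.273,0,0,0,0.3],
    [0,0,-0.273,0,0,0,0.3],
    [0,0,-0.273,0,0,0,-1],
    [0,0,-0.273,0,0,0,-1],
    [0,0,-0.273,0,0,0,-1],
    [0,0,-0.273,0,0,0,-1],
    [0,0,-0.273,0,0,0,-1],
    [-0.0072,-0.0035,-0.273,0,0,0,-1],
    [-0.0144,-0.0069,-0.273,0,0,0,-1],
    [-0.0175,-0.0083,-0.273,0,0,0,-1],
    [-0.0175,-0.0083,-0.273,0,0,0,-1],
  ],
  squeeze=40,
)

```text
time_s: 44.9
ee_pos: [428.3, 64.9, 23.9]
ee_rot: [180.0, -0.1, 25.6]
force: [1.0, 2.4, 5.5]
gripper_width: 25.9
gripper_force: 40.0
```

Emit:
send_rows(
  motion=[
    [0.018,0.0086,0,0,0,0,-1],
    [0.045,0.0216,0,0,0,0,-1],
    [0.072,0.0345,0,0,0,0,-1],
    [0.099,0.0474,0,0,0,0,-1],
    [0.126,0.0604,0,0,0,0,-1],
    [0.153,0.0733,0,0,0,0,-1],
    [0.18,0.0862,0,0,0,0,-1],
    [0.207,0.0992,0,0,0,0,-1],
    [0.234,0.1121,0,0,0,0,-1],
    [0.261,0.1251,0,0,0,0,-1],
    [0.28,0.134,0,0,0,0,-1],
    [0.28,0.134,0,0,0,0,-1],
  ],
)

```text
time_s: 46.4
ee_pos: [568.8, 132.0, 24.0]
ee_rot: [180.0, -0.1, 25.6]
force: [0.1, 1.2, 7.1]
gripper_width: 25.8
gripper_force: 40.0
```

Emit:
send_rows(
  motion=[
    [0.0072,0.0035,0,0,0,0,-1],
    [0.0144,0.0069,0,0,0,0,-1],
    [0.0216,0.0104,0,0,0,0,-1],
    [0.0288,0.0138,0,0,0,0,-1],
    [0.036,0.0173,0,0,0,0,-1],
    [0.041,0.0196,0,0,0,0,-1],
    [0.041,0.0196,0,0,0,0,-1],
    [0.041,0.0196,0,0,0,0,-1],
  ],
)

```text
time_s: 47.4
ee_pos: [586.7, 140.5, 23.7]
ee_rot: [180.0, 0.2, 25.6]
force: [-1.7, 1.3, 7.1]
gripper_width: 26.0
gripper_force: 40.0
```

Emit:
send_rows(
  motion=[
    [0,0,0,0,0,0,0.3],
    [0,0,0,0,0,0,0.3],
    [0,0,0,0,0,0,0.3],
    [0,0,0.1,0,0,0,0.3],
    [0,0,0.2,0,0,0,0.3],
    [0,0,0.3,0,0,0,0.3],
    [-0.1,-0.1,0.4,0,0,0,0.3],
    [-0.2,-0.2,0.4,0,0,0,0.3],
    [-0.2,-0.2,0.4,0,0,0,0.3],
    [-0.2,-0.2,0.4,0,0,0,0.3],
  ],
)

```text
time_s: 48.65
ee_pos: [487.2, 40.4, 224.1]
ee_rot: [180.0, -0.1, 25.5]
force: [-0.3, 0.1, -0.1]
gripper_width: 59.3
gripper_force: 0.0
```

```bash
python3 - <<'E'
from h import *
s=env.state();print(s['ee_pos'],s['time_s']);f=grab('wrist')
P=cloud(f);H0=K+175*U
m=(abs(P[...,2]-54)<6)&(np.hypot(P[...,0]-H0[0],P[...,1]-H0[1])<35);q=P[m][:,:2]
print('knob u',np.percentile((q-H0)@U,[2,98]),m.sum())
a=f['pixels'];t=grab('top');b=cv2.resize(t['pixels'],(400,300));a=cv2.resize(a,(400,300));cv2.imwrite('pics/c13.png',np.vstack([a,b])[...,::-1])
E
```

```text
[487.16151536  40.44391257 224.14971453] 48.65
knob u [-12.07145363  17.93170012] 872
```

View pics/c13.png

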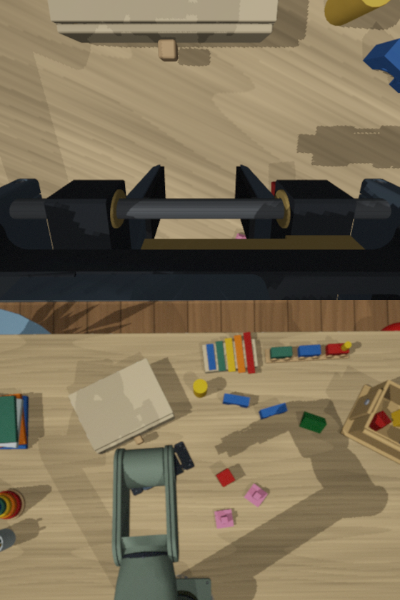

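The drawer is home: its knob is at the closed position, and the toy blocks and pink look-alikes are where they stood. Handing in.

```bash
python3 -c "
from workcell import env
print(env.job_done())"
```

```text
the job is handed in; nothing more can be done
None
```

I seated all four insets that were present (square, disc, triangle, arch), pushed the drawer home with its catch in, and handed the job in at about 49 s; the first try at the triangle pressed on its recess rim at about 33 N and nudged the drawer in 8 mm before it was re-measured and seated.

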